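# Throw the interlocked levers of the cutting press

## Robot

A 7-joint arm with a two-finger parallel gripper is mounted at the origin on the work surface. World frame = base frame: x ahead of the robot, y to its left, z up, the work surface at z = 0. Lengths are in m, angles in rad, forces in N, time in s.
With the tool pointing down it reaches from about 0.4 to 0.85 m from the base axis. Payload 4.5 kg.
Tool frame: the origin (TCP) lies midway between the tips of the shut fingers; the grasp point (between the pads) lies 19 mm behind it; z points along the fingers, y is the direction in which the jaws open and shut (so a half turn about z gives the same grasp; the last joint's range is limited). The gripper opens to 88 mm and grips with 3 to 60 N. Pads are 18 mm wide; open, the fingers measure 123 mm over their backs; the gripper's body (75 mm by 187 mm) begins 45 mm behind the grasp point.
Start: joints at [-1.117, 0.689, -0.195, 1.565, 0.157, 0.902, -0.215], TCP at [0.255, 0.571, 0.239] pointing down, gripper open.
Joint ranges: [-3.01, 3.01], [-0.46, 2.08], [-1.47, 1.51], [0.13, 2.56], [-1, 4.14], [0.04, 2.09], [-2.66, 2.66]. Speed limits (rad/s): [2.57, 2.57, 3.14, 3.14, 3.14, 3.14, 3.14].

## Interface

Orientations are given as a unit quaternion [x, y, z, w].
In Python, from plant import r, viewer gives the robot as it stands.
- The arm moves only by the tool play_rows, never from a script. Its argument "commands" is a list of rows, each an object with "delta_rot": the turn, a rotation vector about the tool's x, y, z normalised to -1 to 1, where 1 is pi rad, a list of three; "travel": the shift along the tool's x, y, z normalised to -1 to 1, where 1 is 15 cm, a list of three; "gripper": the opening, from -1 (shut) to 1 (fully open). In form: [{"delta_rot": [wx, wy, wz], "travel": [x, y, z], "gripper": gripper}, ...]. A call has 1 to 12 rows; each row is the pose to reach, as a shift and turn from the pose commanded when the call began, along the tool's axes at that moment, turning the shorter way round; what a row does not reach only later rows make up. A row lasts 1/8 s, in which the tool goes at most 62.5 mm and 10.7 degrees, less where a joint would pass 70% of its speed; a pose out of reach is approached as far as the arm can. A call with a number of a shift or a turn outside -1 to 1 is refused whole. A call with a gripper value outside its range is refused whole. The fingers move at their own pace and stop on an object; "force" is the grip in N (left out, the last holds). Time passes only in rows, so rows that repeat a pose let the fingers close. It gives the time, the measured TCP pose, the force and the opening at its end, in the units of the state.
- r.get_state(): the state, without advancing time (a new reading comes with each control period).
- viewer.snapshot(name): name is "side" or "top"; returns a dict with "color" (420x560x3 uint8, red, green, blue), "z_map" (420x560 float32, m along the optical axis (not along the pixel's ray), 0 where there is no reading), "fx", "fy", "cx", "cy" (pixels), "distortion" ([k1, k2, p1, p2, k3] as OpenCV has them; the pictures are not rectified), "origin" and "attitude" of the camera in the world. Camera axes: x right, y up, looking along -z (the intrinsics and any distortion apply to the point x, -y, -z); pixel columns grow to the right and rows downward; lengths in m; the calibration is good to about 2 mm. A picture is of the moment at which its call begins.
- r.finish_job(): hands the job in, once; it reports no verdict.
Trained networks look in the newest picture that a camera, given by its name, has taken for a name from the list of things; names that differ only in an ending like _2 or _b are one class to them, and where a whole thing is asked for, a point or a joint stands for the part that bears it (a point fixed in the world has none). Each returns a list of dicts, best first, with "conf" (0 to 1); they miss things now and then, are a little off and sometimes report something else, mostly with a low value. They report only what shows in the picture. A call takes as long as a camera call.
- viewer.outline_of(camera, label): "pixels" (420x560 bool, what is visible of it) and "at" ([column, row] in pixels, amid what is visible of it).
- viewer.pinpoint(camera, label): "at" ([column, row] in pixels: a listed point, or the origin of a listed thing).
The state is a dict: "clock": time; "q": joint angles; "qd": joint speeds; "joint_torque": joint torques, N m; "tool_pos": TCP position; "eef_rot": TCP orientation; "contact_force": force on the tool from outside, world axes, zero at the start; "moment": the same for the moment, N m; "opening": opening from 0.0 (shut) to 1.0 (fully open).
Only numpy, scipy, OpenCV 4.12 (cv2) and the standard library are available. Lean on these libraries where they do the work, as an engineer would, in place of code of your own. Each camera call takes 0.05 s, during which the arm holds its last target. There are 200 camera calls.

## Task

Make the cutting press ready: throw all three levers of its interlock frame fully home to the side away from the robot, and leave them there. The interlock lets them go only in one order, which is not marked and changes every time, so feel with a gentle push which lever is free and leave a blocked one until it has been released. Never press on a lever with more than about 20 N, and leave the weight, the stick and the cutting die where they are.

Things in the scene. Friction and masses are not known exactly. Their poses are not given: they have to be found in the camera images.
- frame: Lever frame of the press, fixed: grey steel box 170 (x) x 340 (y) x 75 mm high on a 210 x 370 x 6 mm foot plate. Origin: centre of its underside, on the bench. +x: the way the levers are to be thrown, away from the robot (yaw within 0.3 rad); +y: along the row to the left lever. One lever is free at first; fully home, it frees a second one, and that the last: all six orders occur.
- lever_left (a joint): Angle of the left lever (at y = +100 mm in the frame), rad. 0: leaning 0.35 rad towards the robot (starts at 0 to 0.025); grows as it is pushed to the frame's +x; end stop at 0.70, leaning 0.35 rad away. A free lever moves with 1 to 4 N at its ball (pushed slowly) all the way and stays where left. A blocked one has 2 to 7 mm of play at the ball, then stops; from there only its springy shaft bends.
- grip_left (a point): Centre of the black ball grip (34 mm in diameter) of the left lever, 125 mm from the pivot axis; about 162 mm above the bench at either end of the throw, 170 mm upright. From end to end it travels 86 mm along the frame's x.
- handle_left: The left lever's steel shaft (8 x 14 mm flat bar) and ball. Origin on the pivot axis (parallel to the frame's y, at its x = 0), 45 mm above the bench; +z runs along the shaft to the ball. The shaft is springy: when the lever is blocked or at its end stop the ball yields about 1 mm for each 2 N.
- lever_middle (a joint): Angle of the middle lever (at y = 0 in the frame), rad. 0: leaning 0.35 rad towards the robot (starts at 0 to 0.025); grows as it is pushed to the frame's +x; end stop at 0.70, leaning 0.35 rad away. A free lever moves with 1 to 4 N at its ball (pushed slowly) all the way and stays where left. A blocked one has 2 to 7 mm of play at the ball, then stops; from there only its springy shaft bends.
- grip_middle (a point): Centre of the black ball grip (34 mm in diameter) of the middle lever, 125 mm from the pivot axis; about 162 mm above the bench at either end of the throw, 170 mm upright. From end to end it travels 86 mm along the frame's x.
- handle_middle: The middle lever's steel shaft (8 x 14 mm flat bar) and ball. Origin on the pivot axis (parallel to the frame's y, at its x = 0), 45 mm above the bench; +z runs along the shaft to the ball. The shaft is springy: when the lever is blocked or at its end stop the ball yields about 1 mm for each 2 N.
- lever_right (a joint): Angle of the right lever (at y = -100 mm in the frame), rad. 0: leaning 0.35 rad towards the robot (starts at 0 to 0.025); grows as it is pushed to the frame's +x; end stop at 0.70, leaning 0.35 rad away. A free lever moves with 1 to 4 N at its ball (pushed slowly) all the way and stays where left. A blocked one has 2 to 7 mm of play at the ball, then stops; from there only its springy shaft bends.
- grip_right (a point): Centre of the black ball grip (34 mm in diameter) of the right lever, 125 mm from the pivot axis; about 162 mm above the bench at either end of the throw, 170 mm upright. From end to end it travels 86 mm along the frame's x.
- handle_right: The right lever's steel shaft (8 x 14 mm flat bar) and ball. Origin on the pivot axis (parallel to the frame's y, at its x = 0), 45 mm above the bench; +z runs along the shaft to the ball. The shaft is springy: when the lever is blocked or at its end stop the ball yields about 1 mm for each 2 N.
- weight: Bystander: steel pattern weight, 64 mm in diameter, 58 mm high with a knob, standing beside the left end of the frame. Origin: centre of its underside.
- stick: Bystander: bare wooden burnishing stick, 150 x 28 x 22 mm, lying beside the right end of the frame. Origin: centre of its underside.
- die: Bystander: dark steel ring-shaped cutting die, 72 mm in diameter, 32 mm high, standing beside the left end of the frame, beyond the weight. Origin: centre of its underside.

How it is judged:
By the outcome, as a careful person would: the job done as asked, in the order asked, and still so for the second after the job is handed in, with the robot touching nothing.
It also fails if it takes over 72 s, if anything falls off the work surface, if the arm or the gripper's body presses on something with over 40 N, if the wrist force passes 120 N, or if a joint passes its speed limit or range.

## Working session

There is one attempt and no reset: what is moved stays moved. The work goes in short steps, Python scripts to look and compute and a tool call to move; the robot and the scene stay as the last step left them, time stands still between calls to the robot, and variables do not carry over. Pictures are saved under pics/ and viewed, about 8 in all and at most 12, crops included, and the job is handed in when it is done.

Besides the shell and the picture viewer there is one more tool, called after "Request:" by a JSON object that holds its "op" and its "data", one argument or row to a line. play_rows: Moves the arm, as the interface text tells. Its arguments: {"type":"object","properties":{"commands":{"type":"array","items":{"type":"object","properties":{"delta_rot":{"type":"array","items":{"type":"number","minimum":-1,"maximum":1}},"travel":{"type":"array","items":{"type":"number","minimum":-1,"maximum":1}},"gripper":{"type":"number"}}}},"force":{"type":"number"}},"required":["commands"]}

```bash
mkdir -p pics; cat > h.py <<'E'
import numpy as np, cv2
from plant import r, viewer
from scipy.spatial.transform import Rotation as R
def K(s): return np.array([[s['fx'],0,s['cx']],[0,s['fy'],s['cy']],[0,0,1.]])
def att(s):
    a=np.array(s['attitude'],float)
    return a if a.shape==(3,3) else R.from_quat(a).as_matrix()
def ray(s,at):
    u=cv2.undistortPoints(np.array([[at]],float),K(s),np.array(s['distortion'],float))[0,0]
    return att(s)@np.array([u[0],-u[1],-1.])
def at_z(s,at,z):
    d=ray(s,at); o=np.array(s['origin']); return o+d*(z-o[2])/d[2]
def at_depth(s,at):
    c,w=int(round(at[0])),int(round(at[1])); p=s['z_map'][max(0,w-2):w+3,max(0,c-2):c+3]; p=p[p>0]
    return np.array(s['origin'])+ray(s,at)*np.median(p) if p.size else None
E
cat > look.py <<'E'
from h import *
np.set_printoptions(precision=4,suppress=True)
print({k:np.round(v,3) for k,v in r.get_state().items()})
ims=[]
for c in ['top','side']:
    s=viewer.snapshot(c); print(c,s['origin'],np.round(att(s),3).tolist())
    im=s['color'][:,:,::-1].copy()
    for l in ['grip_left','grip_middle','grip_right','frame','weight','stick','die']:
        for d in viewer.pinpoint(c,l)[:2]:
            z=.162 if 'grip' in l else 0.
            print(c,l,round(d['conf'],2),np.round(d['at'],1),at_z(s,d['at'],z),at_depth(s,d['at']))
            cv2.circle(im,tuple(int(round(v)) for v in d['at']),3,(0,0,255),-1); cv2.putText(im,l[-6:],tuple(int(round(v)) for v in d['at']),0,.4,(0,255,255))
    cv2.imwrite(f'pics/{c}1.png',im)
E
python3 look.py
```

```text
{'clock': np.float64(0.0), 'q': array([-1.117,  0.69 , -0.194,  1.566,  0.157,  0.902, -0.215]), 'qd': array([ 0.001, -0.   ,  0.001, -0.001,  0.001, -0.   ,  0.001]), 'joint_torque': array([  0.   , -52.757,  -1.267, -15.343,  -0.053,   0.007,   0.   ]), 'tool_pos': array([0.255, 0.57 , 0.238]), 'eef_rot': array([ 0.208,  0.978, -0.001, -0.   ]), 'contact_force': array([ 0.128, -1.08 ,  0.618]), 'moment': array([ 0.023,  0.019, -0.015]), 'opening': np.float64(1.001)}
top [0.3545 0.0074 1.2694] [[0.002, 0.98, -0.199], [-1.0, 0.002, 0.001], [0.001, 0.199, 0.98]]
top grip_left 0.72 [246.7 223.2] [0.5574 0.0569 0.162 ] [0.5541 0.0561 0.1799]
top grip_middle 0.61 [291.4 238.5] [ 0.5243 -0.039   0.162 ] [ 0.5218 -0.0383  0.1788]
top grip_right 0.48 [338.  251.9] [ 0.4956 -0.1382  0.162 ] [ 0.4932 -0.1358  0.1805]
top frame 0.96 [294.  234.6] [ 0.5589 -0.0522  0.    ] [ 0.5304 -0.0439  0.177 ]
top weight 0.82 [192.2 226. ] [0.5797 0.1986 0.    ] [0.5703 0.1906 0.0531]
top stick 0.64 [416.  268.5] [ 0.4749 -0.3511  0.    ] [ 0.4727 -0.3446  0.0231]
top die 0.82 [209.7 187.4] [0.6779 0.1577 
[... 321 characters left out ...]
0.3 206.4] [ 0.5207 -0.0359  0.162 ] [ 0.5189 -0.0272  0.1708]
side grip_middle 0.18 [279.3 261.6] [0.5566 0.1307 0.162 ] [0.5787 0.0691 0.0759]
side grip_right 0.53 [342.3 181. ] [ 0.494 -0.13   0.162] [ 0.493  -0.1225  0.1686]
side grip_right 0.16 [258.4 327.4] [0.5455 0.2725 0.162 ] [0.5762 0.2093 0.0332]
side frame 0.85 [303.1 244.1] [ 0.5597 -0.0546  0.    ] [0.5442 0.0051 0.0743]
side weight 0.77 [256.7 329.5] [0.5858 0.1987 0.    ] [0.5784 0.2136 0.0307]
side stick 0.81 [360.5 179.6] [ 0.4712 -0.3349  0.    ] [ 0.4701 -0.3212  0.0119]
side stick 0.19 [301.9 232.9] [ 0.573  -0.0888  0.    ] [0.5348 0.0548 0.1697]
side die 0.61 [226.4 300. ] [0.6753 0.1524 0.    ] [0.6753 0.1525 0.    ]
```

View pics/top1.png

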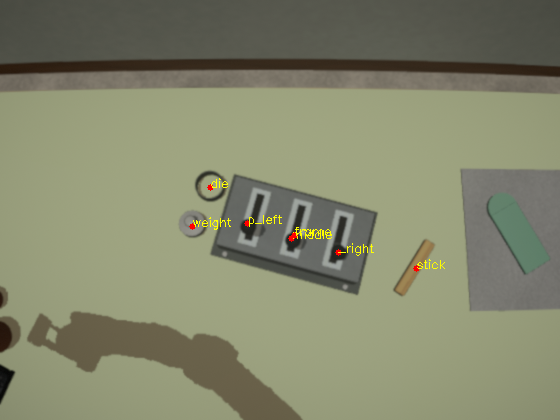

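View pics/side1.png

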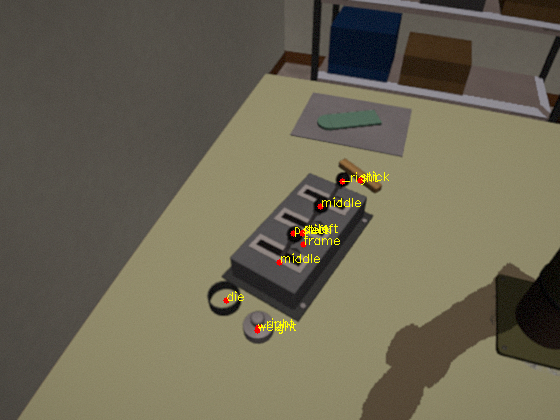

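The pictures show the levers in a row, balls near pixels (247,223), (291,238) and (338,252) in the top view, all leaning towards the robot. The frame's yaw is about -0.3, and both cameras agree within 1 cm. I'll turn the tool to the frame axes and shut the fingers on the way to the left lever.

Request:
{"op": "play_rows", "data": {
  "commands": [
    {"delta_rot": [0, 0, -0.038], "travel": [-0.97, -0.78, 0], "gripper": -1},
    {"delta_rot": [0, 0, -0.038], "travel": [-0.97, -0.78, 0], "gripper": -1},
    {"delta_rot": [0, 0, -0.038], "travel": [-0.97, -0.78, 0], "gripper": -1},
    {"delta_rot": [0, 0, -0.038], "travel": [-0.97, -0.78, 0], "gripper": -1},
    {"delta_rot": [0, 0, -0.038], "travel": [-0.97, -0.78, 0], "gripper": -1}
  ],
  "force": 20
}}

```text
clock: 1.42
tool_pos: [0.3398, 0.4054, 0.239]
eef_rot: [0.15, 0.989, 0.001, -0.0]
contact_force: [-0.7, 0.4, 0.6]
opening: 0.455
```

```bash
cat > go.py <<'E'
from h import *
import sys
s=r.get_state(); T=R.from_quat(s['eef_rot']); a=T.as_matrix()
print(np.round(s['tool_pos'],4),'toolx yaw',np.arctan2(-a[1,0],-a[0,0]),'F',np.round(a.T@s['contact_force'],2),'t',s['clock'],s['opening'])
x=np.array([.9553,-.2955,0])
for n,g in dict(left=(.556,.0555,.162),middle=(.5225,-.0375,.162),right=(.495,-.134,.162)).items():
    p=np.array(g)-.045*x; p[2]=.148
    print(n,'standoff',np.round(p,3),'travel units',np.round(a.T@(p-s['tool_pos'])/.15,3))
E
python3 go.py
```

```text
[0.3398 0.4054 0.239 ] toolx yaw -0.30048550757142906 F [ 0.83  0.21 -0.58] t 1.425 0.45477998514612633
left standoff [0.513 0.069 0.148] travel units [-1.767 -1.803  0.603]
middle standoff [ 0.48  -0.024  0.148] travel units [-1.738 -2.461  0.602]
right standoff [ 0.452 -0.121  0.148] travel units [-1.753 -3.13   0.601]
```

Request:
{"op": "play_rows", "data": {
  "commands": [
    {"delta_rot": [0, 0, 0], "travel": [-0.9, -0.9, 0], "gripper": -1},
    {"delta_rot": [0, 0, 0], "travel": [-0.9, -0.9, 0], "gripper": -1},
    {"delta_rot": [0, 0, 0], "travel": [-0.9, -0.9, 0], "gripper": -1},
    {"delta_rot": [0, 0, 0], "travel": [-0.9, -0.9, 0], "gripper": -1},
    {"delta_rot": [0, 0, 0], "travel": [-0.9, -0.9, 0], "gripper": -1}
  ]
}}

```text
clock: 2.05
tool_pos: [0.4287, 0.2378, 0.2388]
eef_rot: [0.149, 0.989, 0.001, -0.0]
contact_force: [-0.4, 0.1, 0.0]
opening: 0.006
```

Request:
{"op": "play_rows", "data": {
  "commands": [
    {"delta_rot": [0, 0, 0], "travel": [-0.83, -0.9, 0], "gripper": -1},
    {"delta_rot": [0, 0, 0], "travel": [-0.83, -0.9, 0], "gripper": -1},
    {"delta_rot": [0, 0, 0], "travel": [-0.83, -0.9, 0], "gripper": -1},
    {"delta_rot": [0, 0, 0], "travel": [-0.83, -0.9, 0], "gripper": -1},
    {"delta_rot": [0, 0, 0], "travel": [-0.83, -0.9, 0.6], "gripper": -1},
    {"delta_rot": [0, 0, 0], "travel": [-0.83, -0.9, 0.6], "gripper": -1},
    {"delta_rot": [0, 0, 0], "travel": [-0.83, -0.9, 0.6], "gripper": -1},
    {"delta_rot": [0, 0, 0], "travel": [-0.83, -0.9, 0.6], "gripper": -1}
  ]
}}

```text
clock: 3.05
tool_pos: [0.5085, 0.0724, 0.1497]
eef_rot: [0.148, 0.989, 0.001, 0.001]
contact_force: [0.4, -0.2, -0.3]
opening: 0.008
```

```bash
python3 go.py; python3 - <<'E'
from h import *
a=viewer.snapshot('top');b=viewer.snapshot('side')
f=lambda s,c,w:cv2.resize(s['color'][w:w+150,c:c+200,::-1],(400,300),interpolation=cv2.INTER_CUBIC)
cv2.imwrite('pics/a2.png',np.hstack([f(a,180,150),f(b,200,150)]))
E
```

```text
[0.5085 0.0724 0.1497] toolx yaw -0.2972110933152133 F [-0.41 -0.06  0.3 ] t 3.05 0.007686842575722356
left standoff [0.513 0.069 0.148] travel units [-0.036 -0.014  0.012]
middle standoff [ 0.48  -0.024  0.148] travel units [-0.004 -0.672  0.01 ]
right standoff [ 0.452 -0.121  0.148] travel units [-0.017 -1.341  0.009]
```

View pics/a2.png

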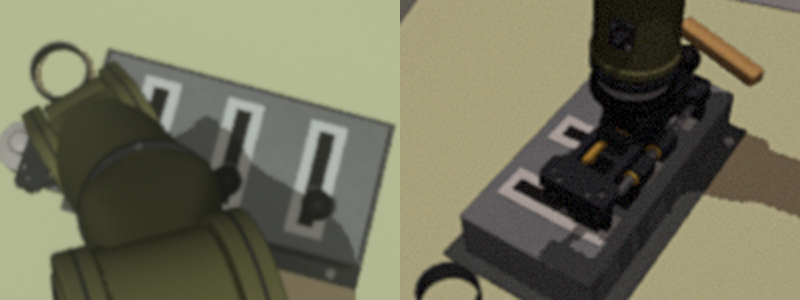

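The crop shows the gripper in front of the left lever, hiding it, with the other two balls clear. I'll carry on by feel.

Request:
{"op": "play_rows", "data": {
  "commands": [
    {"delta_rot": [0, 0, 0], "travel": [-0.05, -0.014, 0], "gripper": -1},
    {"delta_rot": [0, 0, 0], "travel": [-0.1, -0.014, 0], "gripper": -1},
    {"delta_rot": [0, 0, 0], "travel": [-0.12, -0.014, 0], "gripper": -1},
    {"delta_rot": [0, 0, 0], "travel": [-0.12, -0.014, 0], "gripper": -1}
  ]
}}

```text
clock: 3.65
tool_pos: [0.5246, 0.0624, 0.1487]
eef_rot: [0.15, 0.989, 0.0, -0.0]
contact_force: [0.3, -0.3, 0.1]
opening: 0.005
```

Request:
{"op": "play_rows", "data": {
  "commands": [
    {"delta_rot": [0, 0, 0], "travel": [-0.014, 0, 0], "gripper": -1},
    {"delta_rot": [0, 0, 0], "travel": [-0.027, 0, 0], "gripper": -1},
    {"delta_rot": [0, 0, 0], "travel": [-0.027, 0, 0], "gripper": -1}
  ]
}}

```text
clock: 4.03
tool_pos: [0.528, 0.0615, 0.1487]
eef_rot: [0.149, 0.989, -0.0, -0.0]
contact_force: [-3.3, 0.8, 1.4]
opening: 0.002
```

Request:
{"op": "play_rows", "data": {
  "commands": [
    {"delta_rot": [0, 0, 0], "travel": [-0.014, 0, 0], "gripper": -1},
    {"delta_rot": [0, 0, 0], "travel": [-0.027, 0, 0], "gripper": -1},
    {"delta_rot": [0, 0, 0], "travel": [-0.027, 0, 0], "gripper": -1}
  ]
}}

```text
clock: 4.4
tool_pos: [0.5326, 0.0602, 0.1487]
eef_rot: [0.15, 0.989, 0.0, 0.0]
contact_force: [-1.7, 0.0, 2.1]
opening: 0.001
```

Request:
{"op": "play_rows", "data": {
  "commands": [
    {"delta_rot": [0, 0, 0], "travel": [-0.014, 0, 0], "gripper": -1},
    {"delta_rot": [0, 0, 0], "travel": [-0.02, 0, 0], "gripper": -1},
    {"delta_rot": [0, 0, 0], "travel": [-0.02, 0, 0], "gripper": -1}
  ]
}}

```text
clock: 4.78
tool_pos: [0.5353, 0.0593, 0.1487]
eef_rot: [0.15, 0.989, 0.0, 0.0]
contact_force: [-2.6, -0.5, 1.2]
opening: 0.006
```

Request:
{"op": "play_rows", "data": {
  "commands": [
    {"delta_rot": [0, 0, 0], "travel": [-0.01, 0, 0], "gripper": -1},
    {"delta_rot": [0, 0, 0], "travel": [-0.02, 0, 0], "gripper": -1},
    {"delta_rot": [0, 0, 0], "travel": [-0.02, 0, 0], "gripper": -1}
  ]
}}

```text
clock: 5.15
tool_pos: [0.5382, 0.0584, 0.1487]
eef_rot: [0.15, 0.989, 0.0, 0.0]
contact_force: [-1.9, 1.8, 1.0]
opening: 0.006
```

Left moves freely past the 7 mm play, so I'll keep pushing slowly.

Request:
{"op": "play_rows", "data": {
  "commands": [
    {"travel": [-0.015, 0, 0], "delta_rot": [0, 0, 0], "gripper": -1},
    {"travel": [-0.03, 0, 0], "delta_rot": [0, 0, 0], "gripper": -1},
    {"travel": [-0.05, 0, 0], "delta_rot": [0, 0, 0], "gripper": -1},
    {"travel": [-0.07, 0, 0], "delta_rot": [0, 0, 0], "gripper": -1},
    {"travel": [-0.09, 0, 0], "delta_rot": [0, 0, 0], "gripper": -1},
    {"travel": [-0.11, 0, 0], "delta_rot": [0, 0, 0], "gripper": -1},
    {"travel": [-0.13, 0, 0], "delta_rot": [0, 0, 0], "gripper": -1},
    {"travel": [-0.15, 0, 0], "delta_rot": [0, 0, 0], "gripper": -1},
    {"travel": [-0.17, 0, 0], "delta_rot": [0, 0, 0], "gripper": -1},
    {"travel": [-0.19, 0, 0], "delta_rot": [0, 0, 0], "gripper": -1},
    {"travel": [-0.21, 0, 0], "delta_rot": [0, 0, 0], "gripper": -1}
  ]
}}

```text
clock: 6.52
tool_pos: [0.5681, 0.0491, 0.1487]
eef_rot: [0.15, 0.989, 0.0, -0.0]
contact_force: [-2.6, 1.7, 0.4]
opening: 0.004
```

Request:
{"op": "play_rows", "data": {
  "commands": [
    {"travel": [-0.02, 0, 0], "delta_rot": [0, 0, 0], "gripper": -1},
    {"travel": [-0.04, 0, 0], "delta_rot": [0, 0, 0], "gripper": -1},
    {"travel": [-0.06, 0, 0], "delta_rot": [0, 0, 0], "gripper": -1},
    {"travel": [-0.08, 0, 0], "delta_rot": [0, 0, 0], "gripper": -1},
    {"travel": [-0.1, 0, 0], "delta_rot": [0, 0, 0], "gripper": -1},
    {"travel": [-0.12, 0, 0], "delta_rot": [0, 0, 0], "gripper": -1},
    {"travel": [-0.14, 0, 0], "delta_rot": [0, 0, 0], "gripper": -1},
    {"travel": [-0.16, 0, 0], "delta_rot": [0, 0, 0], "gripper": -1},
    {"travel": [-0.18, 0, 0], "delta_rot": [0, 0, 0], "gripper": -1},
    {"travel": [-0.2, 0, 0], "delta_rot": [0, 0, 0], "gripper": -1}
  ]
}}

```text
clock: 7.78
tool_pos: [0.5965, 0.0401, 0.1484]
eef_rot: [0.15, 0.989, -0.0, -0.0]
contact_force: [-1.7, 1.6, -0.5]
opening: 0.002
```

Request:
{"op": "play_rows", "data": {
  "commands": [
    {"travel": [-0.02, 0, 0], "delta_rot": [0, 0, 0], "gripper": -1},
    {"travel": [-0.04, 0, 0], "delta_rot": [0, 0, 0], "gripper": -1},
    {"travel": [-0.053, 0, 0], "delta_rot": [0, 0, 0], "gripper": -1},
    {"travel": [-0.053, 0, 0], "delta_rot": [0, 0, 0], "gripper": -1}
  ]
}}

```text
clock: 8.28
tool_pos: [0.6046, 0.0377, 0.1488]
eef_rot: [0.15, 0.989, 0.0, 0.0]
contact_force: [-0.5, 1.9, -0.4]
opening: 0.006
```

Request:
{"op": "play_rows", "data": {
  "commands": [
    {"travel": [-0.01, 0, 0], "delta_rot": [0, 0, 0], "gripper": -1},
    {"travel": [-0.02, 0, 0], "delta_rot": [0, 0, 0], "gripper": -1},
    {"travel": [-0.02, 0, 0], "delta_rot": [0, 0, 0], "gripper": -1}
  ]
}}

```text
clock: 8.65
tool_pos: [0.6066, 0.0371, 0.1485]
eef_rot: [0.15, 0.989, -0.0, -0.001]
contact_force: [-4.0, 1.3, -2.5]
opening: 0.005
```

Request:
{"op": "play_rows", "data": {
  "commands": [
    {"travel": [-0.01, 0, 0], "delta_rot": [0, 0, 0], "gripper": -1},
    {"travel": [-0.02, 0, 0], "delta_rot": [0, 0, 0], "gripper": -1},
    {"travel": [-0.02, 0, 0], "delta_rot": [0, 0, 0], "gripper": -1}
  ]
}}

```text
clock: 9.02
tool_pos: [0.6084, 0.0365, 0.1481]
eef_rot: [0.149, 0.989, -0.0, -0.002]
contact_force: [-5.5, 3.0, -3.4]
opening: 0.001
```

Request:
{"op": "play_rows", "data": {
  "commands": [
    {"travel": [-0.01, 0, 0], "delta_rot": [0, 0, 0], "gripper": -1},
    {"travel": [-0.015, 0, 0], "delta_rot": [0, 0, 0], "gripper": -1},
    {"travel": [-0.015, 0, 0], "delta_rot": [0, 0, 0], "gripper": -1}
  ]
}}

```text
clock: 9.4
tool_pos: [0.6095, 0.0361, 0.1478]
eef_rot: [0.149, 0.989, -0.0, -0.003]
contact_force: [-7.0, 3.2, -2.1]
opening: 0.003
```

Request:
{"op": "play_rows", "data": {
  "commands": [
    {"travel": [-0.01, 0, 0], "delta_rot": [0, 0, 0], "gripper": -1},
    {"travel": [-0.015, 0, 0], "delta_rot": [0, 0, 0], "gripper": -1},
    {"travel": [-0.015, 0, 0], "delta_rot": [0, 0, 0], "gripper": -1}
  ]
}}

```text
clock: 9.78
tool_pos: [0.6106, 0.0357, 0.1475]
eef_rot: [0.149, 0.989, -0.0, -0.004]
contact_force: [-8.9, 4.4, -3.1]
opening: 0.008
```

Left is home against its stop, at about 10 N and rising. Back off and go to the middle lever.

Request:
{"op": "play_rows", "data": {
  "commands": [
    {"travel": [0.4, 0, 0], "delta_rot": [0, 0, 0], "gripper": -1},
    {"travel": [0.8, 0, 0], "delta_rot": [0, 0, 0], "gripper": -1},
    {"travel": [0.8, 0, 0], "delta_rot": [0, 0, 0], "gripper": -1},
    {"travel": [0.8, -0.33, 0], "delta_rot": [0, 0, 0], "gripper": -1},
    {"travel": [0.8, -0.667, 0], "delta_rot": [0, 0, 0], "gripper": -1},
    {"travel": [0.8, -0.667, 0], "delta_rot": [0, 0, 0], "gripper": -1},
    {"travel": [0.8, -0.667, 0], "delta_rot": [0, 0, 0], "gripper": -1}
  ]
}}

```text
clock: 10.65
tool_pos: [0.4728, -0.0254, 0.1493]
eef_rot: [0.15, 0.989, 0.001, 0.002]
contact_force: [0.6, 1.1, -0.8]
opening: -0.003
```

```bash
python3 go.py; python3 - <<'E'
from h import *
for c in ['top','side']:
    s=viewer.snapshot(c)
    for l in ['grip_left','grip_middle','grip_right']:
        for d in viewer.pinpoint(c,l)[:2]: print(c,l,round(d['conf'],2),np.round(at_z(s,d['at'],.162),3))
E
```

```text
[ 0.4728 -0.0254  0.1493] toolx yaw -0.30163455791524857 F [-0.24  1.24  0.8 ] t 10.65 -0.0027601854320592808
left standoff [0.513 0.069 0.148] travel units [-0.07   0.679  0.01 ]
middle standoff [ 0.48  -0.024  0.148] travel units [-0.041  0.021  0.009]
right standoff [ 0.452 -0.121  0.148] travel units [-0.057 -0.648  0.007]
top grip_left 0.55 [0.638 0.036 0.162]
top grip_right 0.42 [ 0.487 -0.144  0.162]
side grip_left 0.65 [0.636 0.022 0.162]
side grip_middle 0.54 [0.623 0.242 0.162]
```

Request:
{"op": "play_rows", "data": {
  "commands": [
    {"travel": [-0.05, 0.02, 0], "delta_rot": [0, 0, 0], "gripper": -1},
    {"travel": [-0.1, 0.02, 0], "delta_rot": [0, 0, 0], "gripper": -1},
    {"travel": [-0.1, 0.02, 0], "delta_rot": [0, 0, 0], "gripper": -1}
  ]
}}

```text
clock: 11.42
tool_pos: [0.4863, -0.0271, 0.1487]
eef_rot: [0.15, 0.989, 0.0, 0.001]
contact_force: [-0.0, 0.2, 0.8]
opening: 0.005
```

Request:
{"op": "play_rows", "data": {
  "commands": [
    {"travel": [-0.013, 0, 0], "delta_rot": [0, 0, 0], "gripper": -1},
    {"travel": [-0.027, 0, 0], "delta_rot": [0, 0, 0], "gripper": -1},
    {"travel": [-0.027, 0, 0], "delta_rot": [0, 0, 0], "gripper": -1}
  ]
}}

```text
clock: 11.8
tool_pos: [0.4893, -0.0281, 0.1487]
eef_rot: [0.15, 0.989, 0.0, 0.0]
contact_force: [-0.0, 0.2, 0.6]
opening: 0.001
```

Request:
{"op": "play_rows", "data": {
  "commands": [
    {"travel": [-0.013, 0, 0], "delta_rot": [0, 0, 0], "gripper": -1},
    {"travel": [-0.027, 0, 0], "delta_rot": [0, 0, 0], "gripper": -1},
    {"travel": [-0.027, 0, 0], "delta_rot": [0, 0, 0], "gripper": -1}
  ]
}}

```text
clock: 12.18
tool_pos: [0.4933, -0.0293, 0.1487]
eef_rot: [0.15, 0.989, 0.0, 0.0]
contact_force: [-0.0, -0.1, 0.4]
opening: 0.005
```

Request:
{"op": "play_rows", "data": {
  "commands": [
    {"travel": [-0.013, 0, 0], "delta_rot": [0, 0, 0], "gripper": -1},
    {"travel": [-0.02, 0, 0], "delta_rot": [0, 0, 0], "gripper": -1},
    {"travel": [-0.02, 0, 0], "delta_rot": [0, 0, 0], "gripper": -1}
  ]
}}

```text
clock: 12.55
tool_pos: [0.4959, -0.0302, 0.1487]
eef_rot: [0.15, 0.989, 0.0, -0.0]
contact_force: [-0.5, 0.3, -0.2]
opening: 0.004
```

Request:
{"op": "play_rows", "data": {
  "commands": [
    {"travel": [-0.013, 0, 0], "delta_rot": [0, 0, 0], "gripper": -1},
    {"travel": [-0.02, 0, 0], "delta_rot": [0, 0, 0], "gripper": -1},
    {"travel": [-0.02, 0, 0], "delta_rot": [0, 0, 0], "gripper": -1}
  ]
}}

```text
clock: 12.92
tool_pos: [0.4981, -0.0311, 0.1486]
eef_rot: [0.15, 0.989, -0.0, -0.001]
contact_force: [-2.8, 0.1, 2.6]
opening: 0.006
```

Request:
{"op": "play_rows", "data": {
  "commands": [
    {"travel": [-0.013, 0, 0], "delta_rot": [0, 0, 0], "gripper": -1},
    {"travel": [-0.02, 0, 0], "delta_rot": [0, 0, 0], "gripper": -1},
    {"travel": [-0.02, 0, 0], "delta_rot": [0, 0, 0], "gripper": -1}
  ]
}}

```text
clock: 13.3
tool_pos: [0.5018, -0.0321, 0.1487]
eef_rot: [0.15, 0.989, -0.0, 0.0]
contact_force: [-2.3, -0.1, 1.1]
opening: 0.005
```

Request:
{"op": "play_rows", "data": {
  "commands": [
    {"travel": [-0.01, 0, 0], "delta_rot": [0, 0, 0], "gripper": -1},
    {"travel": [-0.013, 0, 0], "delta_rot": [0, 0, 0], "gripper": -1},
    {"travel": [-0.013, 0, 0], "delta_rot": [0, 0, 0], "gripper": -1}
  ]
}}

```text
clock: 13.68
tool_pos: [0.5034, -0.0325, 0.1487]
eef_rot: [0.15, 0.989, -0.0, -0.0]
contact_force: [-3.3, 0.2, 2.4]
opening: 0.003
```

Request:
{"op": "play_rows", "data": {
  "commands": [
    {"travel": [-0.01, 0, 0], "delta_rot": [0, 0, 0], "gripper": -1},
    {"travel": [-0.013, 0, 0], "delta_rot": [0, 0, 0], "gripper": -1},
    {"travel": [-0.013, 0, 0], "delta_rot": [0, 0, 0], "gripper": -1}
  ]
}}

```text
clock: 14.05
tool_pos: [0.5049, -0.0331, 0.1486]
eef_rot: [0.15, 0.989, -0.0, -0.0]
contact_force: [-5.3, 0.0, 3.3]
opening: 0.005
```

Request:
{"op": "play_rows", "data": {
  "commands": [
    {"travel": [-0.01, 0, 0], "delta_rot": [0, 0, 0], "gripper": -1},
    {"travel": [-0.013, 0, 0], "delta_rot": [0, 0, 0], "gripper": -1},
    {"travel": [-0.013, 0, 0], "delta_rot": [0, 0, 0], "gripper": -1}
  ]
}}

```text
clock: 14.42
tool_pos: [0.506, -0.0335, 0.1486]
eef_rot: [0.15, 0.989, -0.0, -0.001]
contact_force: [-6.5, 1.1, 4.0]
opening: 0.004
```

Request:
{"op": "play_rows", "data": {
  "commands": [
    {"travel": [-0.01, 0, 0], "delta_rot": [0, 0, 0], "gripper": -1},
    {"travel": [-0.013, 0, 0], "delta_rot": [0, 0, 0], "gripper": -1},
    {"travel": [-0.013, 0, 0], "delta_rot": [0, 0, 0], "gripper": -1}
  ]
}}

```text
clock: 14.8
tool_pos: [0.507, -0.0339, 0.1485]
eef_rot: [0.149, 0.989, -0.0, -0.002]
contact_force: [-7.8, 1.8, 6.7]
opening: 0.003
```

Middle is blocked: the force climbs to about 8 N with only spring deflection. So the right lever should be next.

Request:
{"op": "play_rows", "data": {
  "commands": [
    {"travel": [0.32, 0, 0], "delta_rot": [0, 0, 0], "gripper": -1},
    {"travel": [0.32, 0, 0], "delta_rot": [0, 0, 0], "gripper": -1},
    {"travel": [0.32, -0.33, 0], "delta_rot": [0, 0, 0], "gripper": -1},
    {"travel": [0.32, -0.667, 0], "delta_rot": [0, 0, 0], "gripper": -1},
    {"travel": [0.32, -0.667, 0], "delta_rot": [0, 0, 0], "gripper": -1},
    {"travel": [0.32, -0.667, 0], "delta_rot": [0, 0, 0], "gripper": -1}
  ]
}}

```text
clock: 15.55
tool_pos: [0.4359, -0.1155, 0.1489]
eef_rot: [0.15, 0.989, 0.001, 0.002]
contact_force: [-0.1, 0.5, -0.6]
opening: 0.01
```

Request:
{"op": "play_rows", "data": {
  "commands": [
    {"travel": [-0.05, 0, 0], "delta_rot": [0, 0, 0], "gripper": -1},
    {"travel": [-0.1, 0, 0], "delta_rot": [0, 0, 0], "gripper": -1},
    {"travel": [-0.14, 0, 0], "delta_rot": [0, 0, 0], "gripper": -1},
    {"travel": [-0.14, 0, 0], "delta_rot": [0, 0, 0], "gripper": -1}
  ]
}}

```text
clock: 16.05
tool_pos: [0.4545, -0.1217, 0.1487]
eef_rot: [0.15, 0.989, 0.0, 0.0]
contact_force: [-0.9, -0.2, 0.5]
opening: 0.007
```

Request:
{"op": "play_rows", "data": {
  "commands": [
    {"travel": [-0.013, 0, 0], "delta_rot": [0, 0, 0], "gripper": -1},
    {"travel": [-0.027, 0, 0], "delta_rot": [0, 0, 0], "gripper": -1},
    {"travel": [-0.04, 0, 0], "delta_rot": [0, 0, 0], "gripper": -1},
    {"travel": [-0.04, 0, 0], "delta_rot": [0, 0, 0], "gripper": -1}
  ]
}}

```text
clock: 16.55
tool_pos: [0.4596, -0.1237, 0.1487]
eef_rot: [0.15, 0.989, 0.0, 0.0]
contact_force: [-0.0, 0.2, 0.6]
opening: 0.006
```

Request:
{"op": "play_rows", "data": {
  "commands": [
    {"travel": [-0.013, 0, 0], "delta_rot": [0, 0, 0], "gripper": -1},
    {"travel": [-0.027, 0, 0], "delta_rot": [0, 0, 0], "gripper": -1},
    {"travel": [-0.04, 0, 0], "delta_rot": [0, 0, 0], "gripper": -1},
    {"travel": [-0.04, 0, 0], "delta_rot": [0, 0, 0], "gripper": -1}
  ]
}}

```text
clock: 17.05
tool_pos: [0.4653, -0.1254, 0.1487]
eef_rot: [0.15, 0.989, 0.0, 0.0]
contact_force: [-0.2, 0.3, -0.0]
opening: 0.006
```

Request:
{"op": "play_rows", "data": {
  "commands": [
    {"travel": [-0.013, 0, 0], "delta_rot": [0, 0, 0], "gripper": -1},
    {"travel": [-0.027, 0, 0], "delta_rot": [0, 0, 0], "gripper": -1},
    {"travel": [-0.027, 0, 0], "delta_rot": [0, 0, 0], "gripper": -1}
  ]
}}

```text
clock: 17.42
tool_pos: [0.4693, -0.1266, 0.1487]
eef_rot: [0.15, 0.989, 0.0, 0.0]
contact_force: [-0.3, -1.2, 0.2]
opening: 0.008
```

Request:
{"op": "play_rows", "data": {
  "commands": [
    {"travel": [-0.013, 0, 0], "delta_rot": [0, 0, 0], "gripper": -1},
    {"travel": [-0.027, 0, 0], "delta_rot": [0, 0, 0], "gripper": -1},
    {"travel": [-0.027, 0, 0], "delta_rot": [0, 0, 0], "gripper": -1}
  ]
}}

```text
clock: 17.8
tool_pos: [0.4721, -0.1277, 0.1486]
eef_rot: [0.15, 0.989, -0.0, -0.001]
contact_force: [-2.7, 0.1, 1.5]
opening: 0.006
```

Request:
{"op": "play_rows", "data": {
  "commands": [
    {"travel": [-0.013, 0, 0], "delta_rot": [0, 0, 0], "gripper": -1},
    {"travel": [-0.027, 0, 0], "delta_rot": [0, 0, 0], "gripper": -1},
    {"travel": [-0.027, 0, 0], "delta_rot": [0, 0, 0], "gripper": -1}
  ]
}}

```text
clock: 18.18
tool_pos: [0.477, -0.1292, 0.1487]
eef_rot: [0.15, 0.989, -0.0, 0.0]
contact_force: [-2.8, -0.1, 2.0]
opening: 0.007
```

Request:
{"op": "play_rows", "data": {
  "commands": [
    {"travel": [-0.013, 0, 0], "delta_rot": [0, 0, 0], "gripper": -1},
    {"travel": [-0.027, 0, 0], "delta_rot": [0, 0, 0], "gripper": -1},
    {"travel": [-0.027, 0, 0], "delta_rot": [0, 0, 0], "gripper": -1}
  ]
}}

```text
clock: 18.55
tool_pos: [0.4811, -0.1303, 0.1487]
eef_rot: [0.15, 0.989, 0.0, 0.0]
contact_force: [-1.0, 0.4, 1.4]
opening: 0.004
```

Request:
{"op": "play_rows", "data": {
  "commands": [
    {"travel": [-0.01, 0, 0], "delta_rot": [0, 0, 0], "gripper": -1},
    {"travel": [-0.02, 0, 0], "delta_rot": [0, 0, 0], "gripper": -1},
    {"travel": [-0.02, 0, 0], "delta_rot": [0, 0, 0], "gripper": -1}
  ]
}}

```text
clock: 18.92
tool_pos: [0.4838, -0.1311, 0.1487]
eef_rot: [0.15, 0.989, 0.0, 0.0]
contact_force: [-1.7, -0.8, 0.4]
opening: 0.007
```

Right is free. Push on.

Request:
{"op": "play_rows", "data": {
  "commands": [
    {"travel": [-0.015, 0, 0], "delta_rot": [0, 0, 0], "gripper": -1},
    {"travel": [-0.03, 0, 0], "delta_rot": [0, 0, 0], "gripper": -1},
    {"travel": [-0.05, 0, 0], "delta_rot": [0, 0, 0], "gripper": -1},
    {"travel": [-0.07, 0, 0], "delta_rot": [0, 0, 0], "gripper": -1},
    {"travel": [-0.09, 0, 0], "delta_rot": [0, 0, 0], "gripper": -1},
    {"travel": [-0.11, 0, 0], "delta_rot": [0, 0, 0], "gripper": -1},
    {"travel": [-0.13, 0, 0], "delta_rot": [0, 0, 0], "gripper": -1},
    {"travel": [-0.15, 0, 0], "delta_rot": [0, 0, 0], "gripper": -1},
    {"travel": [-0.17, 0, 0], "delta_rot": [0, 0, 0], "gripper": -1},
    {"travel": [-0.19, 0, 0], "delta_rot": [0, 0, 0], "gripper": -1},
    {"travel": [-0.21, 0, 0], "delta_rot": [0, 0, 0], "gripper": -1}
  ]
}}

```text
clock: 20.3
tool_pos: [0.5138, -0.1403, 0.1487]
eef_rot: [0.15, 0.989, 0.0, -0.0]
contact_force: [-1.8, 1.2, 1.9]
opening: -0.0
```

Request:
{"op": "play_rows", "data": {
  "commands": [
    {"travel": [-0.02, 0, 0], "delta_rot": [0, 0, 0], "gripper": -1},
    {"travel": [-0.04, 0, 0], "delta_rot": [0, 0, 0], "gripper": -1},
    {"travel": [-0.06, 0, 0], "delta_rot": [0, 0, 0], "gripper": -1},
    {"travel": [-0.08, 0, 0], "delta_rot": [0, 0, 0], "gripper": -1},
    {"travel": [-0.1, 0, 0], "delta_rot": [0, 0, 0], "gripper": -1},
    {"travel": [-0.12, 0, 0], "delta_rot": [0, 0, 0], "gripper": -1},
    {"travel": [-0.14, 0, 0], "delta_rot": [0, 0, 0], "gripper": -1},
    {"travel": [-0.16, 0, 0], "delta_rot": [0, 0, 0], "gripper": -1},
    {"travel": [-0.18, 0, 0], "delta_rot": [0, 0, 0], "gripper": -1},
    {"travel": [-0.2, 0, 0], "delta_rot": [0, 0, 0], "gripper": -1}
  ]
}}

```text
clock: 21.55
tool_pos: [0.5421, -0.1492, 0.1485]
eef_rot: [0.15, 0.989, 0.0, -0.0]
contact_force: [-2.6, 1.4, -1.2]
opening: 0.004
```

Request:
{"op": "play_rows", "data": {
  "commands": [
    {"travel": [-0.02, 0, 0], "delta_rot": [0, 0, 0], "gripper": -1},
    {"travel": [-0.033, 0, 0], "delta_rot": [0, 0, 0], "gripper": -1},
    {"travel": [-0.033, 0, 0], "delta_rot": [0, 0, 0], "gripper": -1}
  ]
}}

```text
clock: 21.92
tool_pos: [0.5473, -0.1509, 0.1487]
eef_rot: [0.15, 0.989, -0.0, 0.0]
contact_force: [-1.3, 0.6, 0.0]
opening: 0.007
```

Request:
{"op": "play_rows", "data": {
  "commands": [
    {"travel": [-0.01, 0, 0], "delta_rot": [0, 0, 0], "gripper": -1},
    {"travel": [-0.02, 0, 0], "delta_rot": [0, 0, 0], "gripper": -1},
    {"travel": [-0.02, 0, 0], "delta_rot": [0, 0, 0], "gripper": -1}
  ]
}}

```text
clock: 22.3
tool_pos: [0.55, -0.1517, 0.1487]
eef_rot: [0.15, 0.989, 0.0, 0.0]
contact_force: [-1.5, 0.8, -1.4]
opening: 0.004
```

Request:
{"op": "play_rows", "data": {
  "commands": [
    {"travel": [-0.01, 0, 0], "delta_rot": [0, 0, 0], "gripper": -1},
    {"travel": [-0.02, 0, 0], "delta_rot": [0, 0, 0], "gripper": -1},
    {"travel": [-0.02, 0, 0], "delta_rot": [0, 0, 0], "gripper": -1}
  ]
}}

```text
clock: 22.68
tool_pos: [0.5529, -0.1526, 0.1487]
eef_rot: [0.15, 0.989, 0.0, 0.0]
contact_force: [-1.6, 0.8, -1.0]
opening: 0.008
```

Request:
{"op": "play_rows", "data": {
  "commands": [
    {"travel": [-0.01, 0, 0], "delta_rot": [0, 0, 0], "gripper": -1},
    {"travel": [-0.02, 0, 0], "delta_rot": [0, 0, 0], "gripper": -1},
    {"travel": [-0.02, 0, 0], "delta_rot": [0, 0, 0], "gripper": -1}
  ]
}}

```text
clock: 23.05
tool_pos: [0.555, -0.1532, 0.1484]
eef_rot: [0.15, 0.989, 0.0, -0.001]
contact_force: [-3.0, 0.9, -2.0]
opening: 0.008
```

Request:
{"op": "play_rows", "data": {
  "commands": [
    {"travel": [-0.01, 0, 0], "delta_rot": [0, 0, 0], "gripper": -1},
    {"travel": [-0.015, 0, 0], "delta_rot": [0, 0, 0], "gripper": -1},
    {"travel": [-0.015, 0, 0], "delta_rot": [0, 0, 0], "gripper": -1}
  ]
}}

```text
clock: 23.42
tool_pos: [0.5564, -0.1537, 0.1481]
eef_rot: [0.15, 0.989, 0.0, -0.002]
contact_force: [-4.8, 0.7, -3.1]
opening: 0.008
```

Request:
{"op": "play_rows", "data": {
  "commands": [
    {"travel": [-0.01, 0, 0], "delta_rot": [0, 0, 0], "gripper": -1},
    {"travel": [-0.02, 0, 0], "delta_rot": [0, 0, 0], "gripper": -1},
    {"travel": [-0.02, 0, 0], "delta_rot": [0, 0, 0], "gripper": -1}
  ]
}}

```text
clock: 23.8
tool_pos: [0.5579, -0.1543, 0.1477]
eef_rot: [0.149, 0.989, 0.0, -0.003]
contact_force: [-6.5, 3.6, -2.5]
opening: 0.003
```

Request:
{"op": "play_rows", "data": {
  "commands": [
    {"travel": [-0.01, 0, 0], "delta_rot": [0, 0, 0], "gripper": -1},
    {"travel": [-0.015, 0, 0], "delta_rot": [0, 0, 0], "gripper": -1},
    {"travel": [-0.015, 0, 0], "delta_rot": [0, 0, 0], "gripper": -1}
  ]
}}

```text
clock: 24.18
tool_pos: [0.5589, -0.1546, 0.1475]
eef_rot: [0.149, 0.989, 0.0, -0.004]
contact_force: [-8.6, 2.4, -2.1]
opening: 0.008
```

Right is home. Now the middle lever.

Request:
{"op": "play_rows", "data": {
  "commands": [
    {"travel": [0.4, 0, 0], "delta_rot": [0, 0, 0], "gripper": -1},
    {"travel": [0.8, 0, 0], "delta_rot": [0, 0, 0], "gripper": -1},
    {"travel": [0.8, 0, 0], "delta_rot": [0, 0, 0], "gripper": -1},
    {"travel": [0.8, 0.33, 0], "delta_rot": [0, 0, 0], "gripper": -1},
    {"travel": [0.8, 0.66, 0], "delta_rot": [0, 0, 0], "gripper": -1},
    {"travel": [0.8, 0.66, 0], "delta_rot": [0, 0, 0], "gripper": -1},
    {"travel": [0.8, 0.66, 0], "delta_rot": [0, 0, 0], "gripper": -1}
  ]
}}

```text
clock: 25.05
tool_pos: [0.4794, -0.0259, 0.1491]
eef_rot: [0.15, 0.989, 0.0, 0.002]
contact_force: [0.9, -0.7, -0.3]
opening: 0.008
```

Request:
{"op": "play_rows", "data": {
  "commands": [
    {"travel": [-0.05, 0, 0], "delta_rot": [0, 0, 0], "gripper": -1},
    {"travel": [-0.08, 0, 0], "delta_rot": [0, 0, 0], "gripper": -1},
    {"travel": [-0.1, 0, 0], "delta_rot": [0, 0, 0], "gripper": -1},
    {"travel": [-0.1, 0, 0], "delta_rot": [0, 0, 0], "gripper": -1}
  ]
}}

```text
clock: 25.55
tool_pos: [0.4919, -0.0304, 0.1486]
eef_rot: [0.15, 0.989, 0.0, 0.0]
contact_force: [-0.1, -0.0, -0.2]
opening: 0.005
```

Request:
{"op": "play_rows", "data": {
  "commands": [
    {"travel": [-0.013, 0, 0], "delta_rot": [0, 0, 0], "gripper": -1},
    {"travel": [-0.027, 0, 0], "delta_rot": [0, 0, 0], "gripper": -1},
    {"travel": [-0.04, 0, 0], "delta_rot": [0, 0, 0], "gripper": -1},
    {"travel": [-0.04, 0, 0], "delta_rot": [0, 0, 0], "gripper": -1}
  ]
}}

```text
clock: 26.05
tool_pos: [0.4976, -0.0317, 0.1487]
eef_rot: [0.15, 0.989, 0.0, 0.0]
contact_force: [0.4, -0.4, 0.6]
opening: 0.003
```

Request:
{"op": "play_rows", "data": {
  "commands": [
    {"travel": [-0.013, 0, 0], "delta_rot": [0, 0, 0], "gripper": -1},
    {"travel": [-0.027, 0, 0], "delta_rot": [0, 0, 0], "gripper": -1},
    {"travel": [-0.04, 0, 0], "delta_rot": [0, 0, 0], "gripper": -1},
    {"travel": [-0.04, 0, 0], "delta_rot": [0, 0, 0], "gripper": -1}
  ]
}}

```text
clock: 26.55
tool_pos: [0.5029, -0.0335, 0.1486]
eef_rot: [0.15, 0.989, -0.0, -0.0]
contact_force: [-1.7, 0.3, 0.4]
opening: 0.003
```

Request:
{"op": "play_rows", "data": {
  "commands": [
    {"travel": [-0.01, 0, 0], "delta_rot": [0, 0, 0], "gripper": -1},
    {"travel": [-0.02, 0, 0], "delta_rot": [0, 0, 0], "gripper": -1},
    {"travel": [-0.02, 0, 0], "delta_rot": [0, 0, 0], "gripper": -1}
  ]
}}

```text
clock: 26.92
tool_pos: [0.5058, -0.0344, 0.1487]
eef_rot: [0.15, 0.989, -0.0, -0.0]
contact_force: [-2.2, -0.3, 2.2]
opening: 0.008
```

Request:
{"op": "play_rows", "data": {
  "commands": [
    {"travel": [-0.01, 0, 0], "delta_rot": [0, 0, 0], "gripper": -1},
    {"travel": [-0.02, 0, 0], "delta_rot": [0, 0, 0], "gripper": -1},
    {"travel": [-0.02, 0, 0], "delta_rot": [0, 0, 0], "gripper": -1}
  ]
}}

```text
clock: 27.3
tool_pos: [0.5092, -0.0354, 0.1487]
eef_rot: [0.15, 0.989, 0.0, 0.0]
contact_force: [-1.6, 0.7, 1.1]
opening: 0.003
```

Request:
{"op": "play_rows", "data": {
  "commands": [
    {"travel": [-0.01, 0, 0], "delta_rot": [0, 0, 0], "gripper": -1},
    {"travel": [-0.02, 0, 0], "delta_rot": [0, 0, 0], "gripper": -1},
    {"travel": [-0.02, 0, 0], "delta_rot": [0, 0, 0], "gripper": -1}
  ]
}}

```text
clock: 27.68
tool_pos: [0.5121, -0.0362, 0.1487]
eef_rot: [0.15, 0.989, 0.0, 0.0]
contact_force: [-1.8, 1.0, 1.2]
opening: 0.004
```

Free now.

Request:
{"op": "play_rows", "data": {
  "commands": [
    {"travel": [-0.015, 0, 0], "delta_rot": [0, 0, 0], "gripper": -1},
    {"travel": [-0.03, 0, 0], "delta_rot": [0, 0, 0], "gripper": -1},
    {"travel": [-0.05, 0, 0], "delta_rot": [0, 0, 0], "gripper": -1},
    {"travel": [-0.07, 0, 0], "delta_rot": [0, 0, 0], "gripper": -1},
    {"travel": [-0.09, 0, 0], "delta_rot": [0, 0, 0], "gripper": -1},
    {"travel": [-0.11, 0, 0], "delta_rot": [0, 0, 0], "gripper": -1},
    {"travel": [-0.13, 0, 0], "delta_rot": [0, 0, 0], "gripper": -1},
    {"travel": [-0.15, 0, 0], "delta_rot": [0, 0, 0], "gripper": -1},
    {"travel": [-0.17, 0, 0], "delta_rot": [0, 0, 0], "gripper": -1},
    {"travel": [-0.19, 0, 0], "delta_rot": [0, 0, 0], "gripper": -1},
    {"travel": [-0.21, 0, 0], "delta_rot": [0, 0, 0], "gripper": -1}
  ]
}}

```text
clock: 29.05
tool_pos: [0.5421, -0.0455, 0.1487]
eef_rot: [0.15, 0.989, 0.0, 0.0]
contact_force: [-2.6, 0.5, 1.5]
opening: 0.01
```

Request:
{"op": "play_rows", "data": {
  "commands": [
    {"travel": [-0.02, 0, 0], "delta_rot": [0, 0, 0], "gripper": -1},
    {"travel": [-0.04, 0, 0], "delta_rot": [0, 0, 0], "gripper": -1},
    {"travel": [-0.06, 0, 0], "delta_rot": [0, 0, 0], "gripper": -1},
    {"travel": [-0.08, 0, 0], "delta_rot": [0, 0, 0], "gripper": -1},
    {"travel": [-0.1, 0, 0], "delta_rot": [0, 0, 0], "gripper": -1},
    {"travel": [-0.12, 0, 0], "delta_rot": [0, 0, 0], "gripper": -1},
    {"travel": [-0.14, 0, 0], "delta_rot": [0, 0, 0], "gripper": -1},
    {"travel": [-0.16, 0, 0], "delta_rot": [0, 0, 0], "gripper": -1},
    {"travel": [-0.18, 0, 0], "delta_rot": [0, 0, 0], "gripper": -1},
    {"travel": [-0.2, 0, 0], "delta_rot": [0, 0, 0], "gripper": -1}
  ]
}}

```text
clock: 30.3
tool_pos: [0.5705, -0.0545, 0.1486]
eef_rot: [0.15, 0.989, -0.0, -0.0]
contact_force: [-0.6, 0.7, -1.5]
opening: 0.008
```

Request:
{"op": "play_rows", "data": {
  "commands": [
    {"travel": [-0.02, 0, 0], "delta_rot": [0, 0, 0], "gripper": -1},
    {"travel": [-0.033, 0, 0], "delta_rot": [0, 0, 0], "gripper": -1},
    {"travel": [-0.033, 0, 0], "delta_rot": [0, 0, 0], "gripper": -1}
  ]
}}

```text
clock: 30.68
tool_pos: [0.5756, -0.0561, 0.1487]
eef_rot: [0.15, 0.989, -0.0, 0.0]
contact_force: [-1.1, 0.0, -0.4]
opening: 0.001
```

Request:
{"op": "play_rows", "data": {
  "commands": [
    {"travel": [-0.01, 0, 0], "delta_rot": [0, 0, 0], "gripper": -1},
    {"travel": [-0.02, 0, 0], "delta_rot": [0, 0, 0], "gripper": -1},
    {"travel": [-0.02, 0, 0], "delta_rot": [0, 0, 0], "gripper": -1}
  ]
}}

```text
clock: 31.05
tool_pos: [0.5783, -0.0568, 0.1487]
eef_rot: [0.15, 0.989, 0.0, 0.0]
contact_force: [-0.9, 0.0, 0.0]
opening: 0.002
```

Request:
{"op": "play_rows", "data": {
  "commands": [
    {"travel": [-0.01, 0, 0], "delta_rot": [0, 0, 0], "gripper": -1},
    {"travel": [-0.02, 0, 0], "delta_rot": [0, 0, 0], "gripper": -1},
    {"travel": [-0.02, 0, 0], "delta_rot": [0, 0, 0], "gripper": -1}
  ]
}}

```text
clock: 31.42
tool_pos: [0.5806, -0.0575, 0.1485]
eef_rot: [0.15, 0.989, 0.0, -0.001]
contact_force: [-2.1, 0.4, -1.6]
opening: 0.006
```

Request:
{"op": "play_rows", "data": {
  "commands": [
    {"travel": [-0.01, 0, 0], "delta_rot": [0, 0, 0], "gripper": -1},
    {"travel": [-0.02, 0, 0], "delta_rot": [0, 0, 0], "gripper": -1},
    {"travel": [-0.02, 0, 0], "delta_rot": [0, 0, 0], "gripper": -1}
  ]
}}

```text
clock: 31.8
tool_pos: [0.5824, -0.0582, 0.1481]
eef_rot: [0.149, 0.989, -0.0, -0.002]
contact_force: [-5.3, 1.6, -2.8]
opening: 0.0
```

Request:
{"op": "play_rows", "data": {
  "commands": [
    {"travel": [-0.01, 0, 0], "delta_rot": [0, 0, 0], "gripper": -1},
    {"travel": [-0.02, 0, 0], "delta_rot": [0, 0, 0], "gripper": -1},
    {"travel": [-0.02, 0, 0], "delta_rot": [0, 0, 0], "gripper": -1}
  ]
}}

```text
clock: 32.17
tool_pos: [0.5839, -0.0587, 0.1477]
eef_rot: [0.149, 0.989, -0.0, -0.003]
contact_force: [-7.4, 3.1, -1.9]
opening: 0.006
```

Request:
{"op": "play_rows", "data": {
  "commands": [
    {"travel": [-0.01, 0, 0], "delta_rot": [0, 0, 0], "gripper": -1},
    {"travel": [-0.02, 0, 0], "delta_rot": [0, 0, 0], "gripper": -1},
    {"travel": [-0.02, 0, 0], "delta_rot": [0, 0, 0], "gripper": -1}
  ]
}}

```text
clock: 32.55
tool_pos: [0.5853, -0.0592, 0.1473]
eef_rot: [0.149, 0.989, -0.0, -0.005]
contact_force: [-9.1, 2.9, -2.8]
opening: 0.002
```

All three are home. I'll back out, rise and move clear to the left for a check.

Request:
{"op": "play_rows", "data": {
  "commands": [
    {"travel": [0.4, 0, 0], "delta_rot": [0, 0, 0], "gripper": -1},
    {"travel": [0.95, 0, 0], "delta_rot": [0, 0, 0], "gripper": -1},
    {"travel": [0.95, 0, 0], "delta_rot": [0, 0, 0], "gripper": -1},
    {"travel": [0.95, 0, -0.6], "delta_rot": [0, 0, 0], "gripper": -1},
    {"travel": [0.95, 0.4, -0.8], "delta_rot": [0, 0, 0], "gripper": -1},
    {"travel": [0.95, 1, -0.8], "delta_rot": [0, 0, 0], "gripper": -1},
    {"travel": [0.95, 1, -0.8], "delta_rot": [0, 0, 0], "gripper": -1},
    {"travel": [0.95, 1, -0.8], "delta_rot": [0, 0, 0], "gripper": -1}
  ]
}}

```text
clock: 33.55
tool_pos: [0.5007, 0.1301, 0.2704]
eef_rot: [0.147, 0.989, 0.003, 0.003]
contact_force: [-0.2, 0.6, -0.7]
opening: 0.003
```

Request:
{"op": "play_rows", "data": {
  "commands": [
    {"travel": [0.3, 0.95, 0], "delta_rot": [0, 0, 0], "gripper": -1},
    {"travel": [0.3, 0.95, 0], "delta_rot": [0, 0, 0], "gripper": -1},
    {"travel": [0.3, 0.95, 0], "delta_rot": [0, 0, 0], "gripper": -1},
    {"travel": [0.3, 0.95, 0], "delta_rot": [0, 0, 0], "gripper": -1},
    {"travel": [0.3, 0.95, 0], "delta_rot": [0, 0, 0], "gripper": -1}
  ]
}}

```text
clock: 34.17
tool_pos: [0.498, 0.272, 0.2687]
eef_rot: [0.151, 0.989, -0.001, 0.001]
contact_force: [0.2, -0.6, 0.2]
opening: 0.006
```

```bash
sed -i 's/1.png/3.png/' look.py; python3 look.py
```

```text
{'clock': np.float64(34.175), 'q': array([-0.377,  0.588, -0.342,  1.702,  0.244,  0.895,  0.448]), 'qd': array([ 0.012, -0.004,  0.002,  0.005, -0.002,  0.002, -0.006]), 'joint_torque': array([ -1.2  , -46.912,  -3.203, -15.173,  -0.096,  -0.011,   0.001]), 'tool_pos': array([0.498, 0.272, 0.269]), 'eef_rot': array([ 0.151,  0.989, -0.001,  0.001]), 'contact_force': array([ 0.225, -0.639,  0.225]), 'moment': array([0.026, 0.018, 0.033]), 'opening': np.float64(0.006)}
top [0.3545 0.0074 1.2694] [[0.002, 0.98, -0.199], [-1.0, 0.002, 0.001], [0.001, 0.199, 0.98]]
top grip_left 0.78 [257.1 187.7] [0.6361 0.0351 0.162 ] [0.6318 0.0346 0.1789]
top grip_middle 0.65 [302.7 201.1] [ 0.6063 -0.064   0.162 ] [ 0.6025 -0.0629  0.179 ]
top grip_right 0.79 [348.7 214.2] [ 0.5776 -0.1634  0.162 ] [ 0.574  -0.1607  0.1795]
top frame 0.83 [293.5 235.7] [ 0.5561 -0.051   0.    ] [ 0.5436 -0.0474  0.079 ]
top weight 0.59 [193.1 224.3] [0.584  0.1965 0.    ] [0.5738 0.1881 0.0564]
top stick 0.88 [414.2 267. ] [ 0.4786 -0.3467  0.    ] [ 0.4763 -0.3402  0.0236]
top stick 0.63 [303. 198.] [ 0.6511 -0.0753  0.    ] [ 0.6093 -0.0636  0.1788]
top die 0.83 [209.2 187.4] [0.6779 0.159  0.    ] [0.6776 0.1589 0.001 ]
side [0.3946 0.5827 0.7937] [[-0.948, 0.225, -0.226], [-0.319, -0.691, 0.649], [-0.01, 0.687, 0.726]]
side weight 0.7 [257.  328.8] [0.5858 0.197  0.    ] [0.5038 0.3624 0.3404]
side stick 0.67 [363.1 181.1] [ 0.4629 -0.3309  0.    ] [ 0.4617 -0.3144  0.0143]
side die 0.67 [225.7 302.2] [ 0.6745  0.1581 -0.    ] [0.5426 0.3582 0.3741]
```

View pics/top3.png

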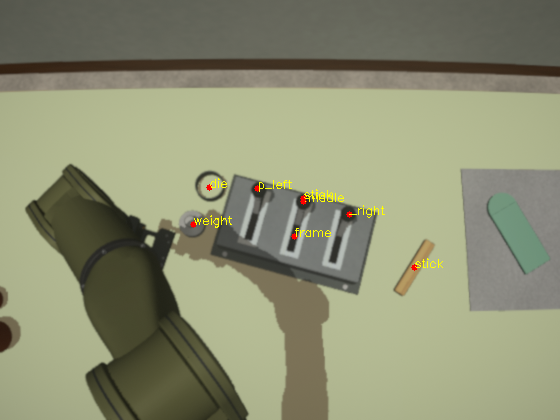

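The top view shows all three balls in one line at the far end of their slots, near (257,188), (303,201) and (349,214). Weight, die and stick are where they were, and the arm is clear.

```bash
python3 -c "
from plant import r
print(r.finish_job())"
```

```text
the job is handed in; nothing more can be done
None
```

All three levers are thrown fully home, in the order left, right, middle. The job was handed in at about 35 s of the 72 s allowed.

- **Order and force:** After the left lever was home, the middle one was still blocked. I felt about 8 N there (about 10 N counting the vertical part) and left it until the right lever was home. Each lever was pushed onto its end stop; the highest reading at the end of any move was about 10 N, against the 20 N limit. Force was only read at the end of each move.
- **Last checks:** In the final top view the balls stand in a straight row at the far end of their slots. Each had moved about 85 mm, against 86 mm expected.
- **Bystanders:** The top camera puts the weight, stick and die within about 6 mm of where they started, which is network scatter. The gripper is clear of everything.
- **Not confirmed:** In the final pictures the side camera did not report the grips; the arm may have hidden them. The end positions therefore rest on the top view and the force readings. One network report also called the middle grip a stick; the picture showed this was false.

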